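Turn the sample slide end for end in the reader and re-clamp it

ROBOT

A 7-joint arm with a two-finger parallel gripper is mounted at the origin on a cart in front of the work surface, level with it; the furniture and walls round the work are solid. World frame = base frame: x ahead of the robot, y to its left, z up, the work surface at z = 0. Lengths are in mm, angles in rad, forces in N, time in s.
With the tool pointing down it reaches from about 400 to 875 mm from the base axis. Payload 19.3 kg.
Tool frame: the origin (TCP) lies at the very end of the fingers, on their centre line; the grasp point (between the pads) lies 19 mm behind it (grip_point_offset is the z of the grasp point in the tool frame, in mm); z points along the fingers, y is the line along which they close (so a half turn about z gives the same grasp; the last joint's range is limited). The gripper opens to 85 mm and grips with 20 to 120 N. Pads are 22 mm wide; open, the fingers measure 114 mm over their backs; the gripper's body (76 mm by 85 mm) begins 54 mm behind the grasp point. The pads swing forward as they close: fully open they stand 13 mm farther back than shut.
Start: joints at [1.086, 0.521, -0.036, 1.599, 0.021, 1.021, -0.113], TCP at [251.851, -572.001, 231.291] pointing down, gripper open.
Joint ranges: [-2.91, 2.91], [-0.3, 2.13], [-1.5, 1.42], [0.17, 2.43], [-1.26, 4.41], [0.16, 1.93], [-2.52, 2.52]. Speed limits (rad/s): [1.89, 1.89, 2.39, 2.39, 3.01, 3.01, 3.01].

INTERFACE

Orientations are given as a 3x3 rotation matrix whose columns are the frame's x, y, z axes.
In Python, from workcell import movep, movel, goto_joints, open_gripper, clamp, wait, inverse_kinematics, read_state, camera, PlanningError, finish_job, grip_point_offset gives the robot as it stands. Calls block until the motion is done:
- movep(position, orientation): joint-space move of the TCP to a pose.
- movel(position, frame=None, max_speed=150, guard=None): straight line of the TCP; frame=None keeps the orientation; max_speed is the mean speed in mm/s. With guard (N) it stops when the force on the tool has changed by that much, and returns True; else False.
- goto_joints(angles): joint-space move.
- open_gripper() and clamp(): open the fingers fully, or close them until they stop; the grip force is fixed at half the most.
- wait(seconds).
- inverse_kinematics(position, orientation): joint angles nearest the present ones, or None.
- read_state(): the state.
- camera(name): name is "scene" or "side" or "wrist"; returns a dict with "image" (420x560x3 uint8, blue, green, red), "range_z" (420x560 float32, mm along the optical axis (not along the pixel's ray), 0 where there is no reading), "fx", "fy", "cx", "cy" (pixels), "cam_to_world" (4x4, takes a point from camera to world coordinates). Camera axes: x right, y up, looking along -z (the intrinsics and any distortion apply to the point x, -y, -z); pixel columns grow to the right and rows downward; lengths in mm; the calibration is good to about 2 mm. A picture is of the moment at which its call begins.
A pose or a line that the arm cannot do raises PlanningError and nothing moves.
- finish_job(): hands the job in; it is judged then, once.
The state is a dict: "time": time; "qpos": joint angles; "qvel": joint speeds; "joint_efforts": joint torques, N m; "eef_pos": TCP position; "tool_rot": TCP orientation; "ft_force": force on the tool from outside, world axes, zero at the start; "torque": the same for the moment, N m; "finger_gap": finger opening in mm; "gripper_force": force on a finger pad.
Only numpy, scipy, OpenCV 4.12 (cv2) and the standard library are available. Lean on these libraries where they do the work, as an engineer would, in place of code of your own. Each camera call takes 0.05 s, during which the arm holds its last target. There are 200 camera calls.

TASK

The round sample has been read: swing the toggle clamp fully back off the slide, draw the slide out from under the reader head and turn it end for end, then push it back in between the rails, fully home against the stop, so that the square sample is under the head and the round one outside. Swing the clamp over again until it locks down on the slide, and let go. The samples lie loose in their cups, so keep the slide face up and do not drop it, and leave the other things on the bench where they stand.

Things in the scene. Friction and masses are not known exactly. Their poses are not given: they have to be found in the camera images.
- nest: reading station fixed to the bench: dark steel plate 350 x 136 x 12 mm (nest x -210 to 140; a wing under the clamp) with rails, reader head and toggle clamp. Origin on the bench, on the centre line of the slide's track, below the head's front face; x along the track, in under the head, away from the robot; y left; z up. The plate in front of the rails is bare
- head_front (a point): lower front edge of the grey box-shaped reader head, nest (2, 0, 43). The head overhangs the track: x 2 to 130, y -61 to 61, z 43 to 105 mm; the passage under it is 86 mm wide and 31 mm high above the plate
- track_mouth (a point): middle of the flared mouth of the two rails, nest (-32, 0, 12). The rails are 9 mm high and 48 mm apart from x = -12 mm inwards
- stop (a point): foot of the steel end stop's face, nest (85, 0, 12); the slide's inner end rests against it when home
- slide: sample slide: loose flat aluminium bar 170 x 44 x 24 mm, about 0.4 kg; origin at the centre of its underside, x along its length, z up. Round cup at +53 mm, square cup at -53 mm. Starts between the rails, x along nest x, inner half under the head, clamped. Home and turned its origin is at nest (0, 0, 12) and its x points along nest -x
- round_cup (a point): centre of the round sample cup (31 mm wide) in the slide's top face, 53 mm from its middle; starts under the head
- square_cup (a point): centre of the square sample cup (28 mm) in the slide's top face, 53 mm from its middle; starts outside
- clamp_pivot (a point): pivot of the toggle clamp's arm, nest (-26, 86, 50). All of the clamp moves in the nest's y-z plane, x -48 to -4 mm; its bracket stands at y 70 to 182, up to z 80 mm
- clamp_arm (a joint): angle of the clamp's arm: 0 = level across the slide (clamped), 1.745 = up and back at its stop. Open, arm and spindle stand to the left of the track at y 60 to 105, up to z 150 mm, and stay there
- clamp_handle (a joint): angle of the handle against the arm: 0 = locked, handle level, pointing left; 0.09 = dead centre (locked when less); 3.3 = fully open, handle upright
- clamp_grip (a point): middle of the handle's grey plastic grip, 18 mm thick, reaching 30 mm beyond and 40 mm before this point. Locked it lies along nest y at nest (-26, 212, 88). Lifting opens: at x = -26 it passes (y, z) (208, 118), (198, 156), (170, 185), (148, 187), (113, 174), handle then upright. The same way back closes; the last bit is pushed down past dead centre with some newtons
- clamp_tip: sprung rubber foot, 18 mm wide, at the end of the clamp's arm; when locked it presses on the slide's top at nest (-26, 0, 36) with about 10 N; origin at its underside
- pellet_die: bystander: small steel flanged pellet die, 40 mm wide, 30 mm high; origin at its underside
- die_plunger: bystander: small steel plunger standing on its head, 22 mm wide, 54 mm high; origin at its underside
- weigh_boat: bystander: shallow white weighing boat, 62 mm wide, 14 mm high; origin at its underside
- sample_jar: bystander: white plastic screw-cap jar, 42 mm wide, 78 mm high; origin at its underside
- timer: bystander: white bench timer, 42 x 70 x 59 mm; origin at its underside
Mind the look-alikes: they are no part of the job. There is more than one size of the slide; the one meant has the size given above.

How it is judged (in metres and radians):
On the way:
1. the clamp is swung fully back before the slide is moved (value of joint clamp_arm above 1.3 rad and distance of slide from where it was at the start of the episode below 0.02 m), for 0.2 s.
At the end, for the whole second after the job is handed in: slide flat between the rails, turned end for end, within 4 mm of home along the track and 3 mm across, square cup under the head; clamp locked past dead centre (arm and handle under 0.06 rad), its foot pressing on the slide with over 4 N; all at rest (x of square_cup in the frame of nest between 0.049 and 0.057 m and y of square_cup in the frame of nest between -0.003 and 0.003 m and x of round_cup in the frame of nest between -0.057 and -0.049 m and y of round_cup in the frame of nest between -0.003 and 0.003 m and z of slide in the frame of nest between 0.009 and 0.015 m and angle between slide's own z axis and vertical below 0.06 rad and value of joint each of clamp_handle, clamp_arm below 0.06 rad and contact force between clamp_tip and slide above 4 N and linear speed of slide below 0.01 m/s); the robot touches nothing.
It fails at once if the slide is tipped more than about 35 degrees (angle between slide's own z axis and vertical above 0.6 rad).
It fails at once if the slide is dropped (falls free, faster than 0.7 m/s, out of the gripper) (linear speed of slide above 0.7 m/s and contact force between the fingers and slide below 0.3 N).
It fails at once if a bystander is moved by more than 30 mm (distance of any of pellet_die, die_plunger, weigh_boat, sample_jar, timer from where it was at the start of the episode above 0.03 m).
It also fails if it takes over 72 s, if anything falls off the work surface, if the arm or the gripper's body presses on something with over 40 N, if the wrist force passes 120 N, or if a joint passes its speed limit or range.

## Working session

There is one attempt and no reset: what is moved stays moved. The work goes in short steps, each a Python script; the robot and the scene stay as the last script left them, time stands still between calls to the robot, and variables do not carry over. Pictures are saved under pics/ and viewed, at most 10 in all, crops included, and the job is handed in when it is done.

```bash
mkdir -p pics; ls
python3 - <<'E'
from workcell import *
import cv2,numpy as np
for n in("scene","side"):
    c=camera(n); cv2.imwrite(f"pics/{n}0.png",c["image"]); np.savez(f"{n}0.npz",**c)
    print(n,c["fx"],c["fy"],c["cx"],c["cy"],np.round(c["cam_to_world"],3).tolist(),[k for k in c])
s=read_state();print(s["time"],s["finger_gap"],s["ft_force"],np.round(s["tool_rot"],3).tolist())
E
```

```text
pics
scene 405.17834675483493 405.17834675483493 277.3914882996765 206.54406050205733 [[-0.653, 0.394, -0.647, 27.393], [-0.757, -0.357, 0.547, 298.201], [-0.015, 0.847, 0.531, 546.161], [0.0, 0.0, 0.0, 1.0]] ['image', 'range_z', 'fx', 'fy', 'cx', 'cy', 'cam_to_world']
side 429.3979946298195 429.3979946298195 278.69943700271233 205.12416974323503 [[0.964, 0.143, -0.224, 358.386], [-0.266, 0.531, -0.805, -936.743], [0.004, 0.836, 0.549, 618.529], [0.0, 0.0, 0.0, 1.0]] ['image', 'range_z', 'fx', 'fy', 'cx', 'cy', 'cam_to_world']
0.1 85.42333353109973 [ 0.70278819 -0.79094415 -0.45264881] [[0.915, 0.403, -0.0], [0.403, -0.915, 0.001], [-0.0, -0.001, -1.0]]
```

View pics/scene0.png

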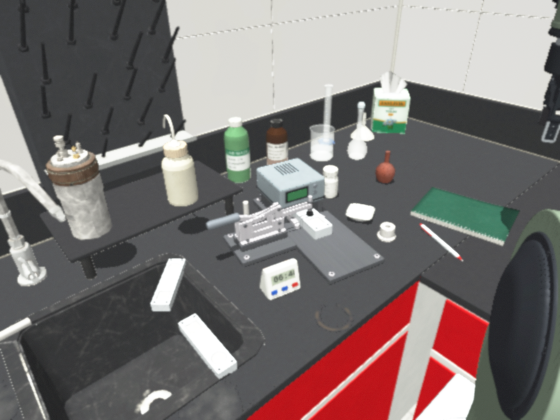

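View pics/side0.png

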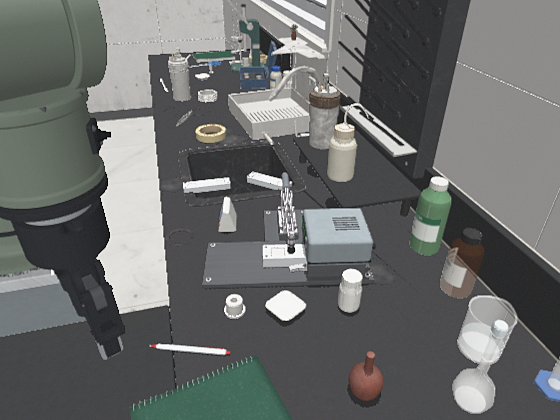

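The scene view shows the nest plate around pixels (240–380, 200–275), with the head at (290,180), the clamp at (270,220), the handle grip at (222,221) and the timer at (280,280). The side view shows the plate at (205–375, 210–285), the head at (337,235) and the slide at (283,257). Next I fit the nest pose from the depth data.

```bash
cat > h.py <<'E'
import numpy as np,cv2
def cloud(c):
    z=np.asarray(c["range_z"],float); v,u=np.mgrid[:z.shape[0],:z.shape[1]]
    p=np.stack([(u-c["cx"])/c["fx"]*z,-(v-c["cy"])/c["fy"]*z,-z],-1)
    M=np.asarray(c["cam_to_world"]); w=p@M[:3,:3].T+M[:3,3]; w[z<=0]=np.nan
    return w
E
python3 - <<'E'
from h import *
for n,(hx,hy),(px,py) in(("scene",(285,172),(345,255)),("side",(325,225),(235,270))):
    c=np.load(n+"0.npz"); w=cloud(c)
    print(n,"head",w[hy,hx].round(1),"plate",w[py,px].round(1))
    for nm,(x,y) in (("head",(hx,hy)),("plate",(px,py))):
        z0=w[y,x,2]
        m=(abs(w[...,2]-z0)<4).astype(np.uint8)
        k,l=cv2.connectedComponents(m,connectivity=4); P=w[l==l[y,x]]
        r=cv2.minAreaRect(P[:,:2].astype(np.float32)); print(nm,len(P),np.median(P[:,2]).round(1),np.round(r[0],1),np.round(r[1],1),r[2])
E
```

```text
scene head [ 668.7 -270.   105.5] plate [ 441.5 -234.2   10.4]
head 1206 104.4 [ 661.6 -279.5] [120.6 123.8] 77.043701171875
plate 4141 11.5 [ 524.3 -184.5] [263.7 239.2] 76.90968322753906
side head [ 640.  -278.1  103.8] plate [ 451.9 -263.7   13.4]
head 2135 104.1 [ 662.3 -282.2] [123.6 125.5] 77.2966537475586
plate 3827 11.4 [ 546.4 -192.5] [262.1 284.4] 77.16161346435547
```

```bash
cat >> h.py <<'E'
O=np.array([597.7,-266.0]); A=np.radians(-12.9)
def R(): return np.array([[np.cos(A),-np.sin(A)],[np.sin(A),np.cos(A)]])
def ton(w): return np.concatenate([(w[...,:2]-O)@R(),w[...,2:]],-1)
E
python3 - <<'E'
from h import *
H=np.full((400,500),0.)
for n in("scene","side"):
    P=ton(cloud(np.load(n+"0.npz"))).reshape(-1,3); P=P[~np.isnan(P[:,0])]
    def st(nm,x0,x1,y0,y1,z0,z1):
        q=P[(P[:,0]>x0)&(P[:,0]<x1)&(P[:,1]>y0)&(P[:,1]<y1)&(P[:,2]>z0)&(P[:,2]<z1)]
        if len(q)>5: print(n,nm,len(q),np.percentile(q,[1,50,99],axis=0).round(1).tolist())
    st("head",-40,160,-80,80,98,112)
    st("slide",-100,0,-40,40,30,42)
    st("grip",-60,10,180,260,70,110)
    st("plate_front",-230,-100,-90,90,8,17)
    # all things > 18 mm around, height map (4x3mm cells)
    u=((P[:,0]+300)/1.5).astype(int); v=((300-P[:,1])/1.5).astype(int)
    k=(u>=0)&(u<500)&(v>=0)&(v<400); np.maximum.at(H,(v[k],u[k]),P[k,2])
im=cv2.applyColorMap(np.clip(H*1.6,0,255).astype(np.uint8),cv2.COLORMAP_JET); im[H<4]=0
for i in range(-300,450,50): cv2.putText(im,str(i),(int((i+300)/1.5),395),0,.35,(255,255,255))
for i in range(-300,300,50): cv2.putText(im,str(i),(0,int((300-i)/1.5)),0,.35,(255,255,255))
cv2.imwrite("pics/map.png",im)
E
```

```text
scene head 1339 [[3.7, -55.2, 98.4], [55.7, 7.0, 104.3], [124.7, 61.0, 106.3]]
scene slide 428 [[-85.5, -20.9, 30.4], [-50.3, 4.3, 35.0], [-2.6, 23.3, 39.2]]
scene grip 276 [[-34.5, 180.5, 78.9], [-30.9, 212.8, 90.7], [-19.9, 242.6, 96.0]]
scene plate_front 2230 [[-208.0, -65.7, 8.5], [-159.0, 4.5, 11.6], [-101.1, 67.9, 14.4]]
side head 2215 [[4.4, -60.6, 98.7], [64.9, -11.3, 104.1], [127.4, 55.8, 106.4]]
side slide 550 [[-83.6, -22.9, 30.2], [-44.7, -4.6, 34.7], [-0.5, 22.4, 39.7]]
side grip 86 [[-34.8, 181.0, 87.0], [-26.9, 208.6, 93.1], [-17.4, 236.0, 96.4]]
side plate_front 2167 [[-207.5, -68.5, 8.6], [-154.5, -9.1, 11.3], [-101.1, 64.2, 14.3]]
```

View pics/map.png

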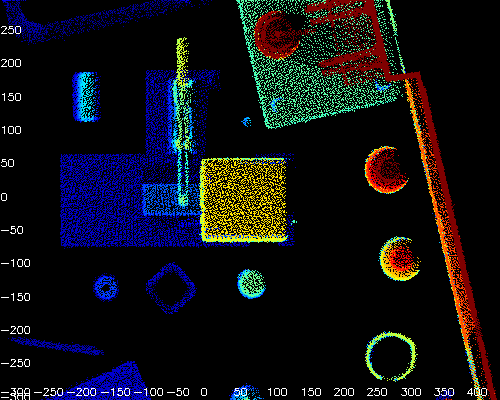

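The height map confirms the fit. The plate front is at -208, the slide's outer end at -85 and y ±22, the grip at (-27,210,z≤97), and the head front at 3. The timer (-185,150) and the die (-150,-135) are clear of the turning circle. Next I check reachability.

```bash
cat >> h.py <<'E'
from workcell import *
from scipy.interpolate import PchipInterpolator
def W(x,y,z): return np.append(O+R()@[x,y],z)
def ori(th):   # fingers close along nest direction th (deg), pointing down
    a=A+np.radians(th); y=np.array([np.cos(a),np.sin(a),0]); z=np.array([0,0,-1.]); return np.column_stack([np.cross(y,z),y,z])
GY=np.array([[212,88],[208,118],[198,156],[170,185],[148,187],[113,174]],float)
E
python3 - <<'E'
from h import *
print("g",grip_point_offset)
for nm,p in dict(hl=(-26,212,69),hm=(-26,170,166),hu=(-26,113,155),hup=(-26,113,215),g1=(-62,0,15),g2=(-135,0,15),turn=(-135,0,40),ins=(-70,0,15),push=(-175,0,16)).items():
    for th in (0,180,90,-90):
        q=inverse_kinematics(W(*p),ori(th)); print(nm,th,None if q is None else np.round(q,2))
E
```

```text
g -18.700000000000003
hl 0 [ 0.27  0.75 -0.42  1.71  0.41  0.77 -0.57]
hl 180 [-0.6   1.03  1.03  1.76 -1.05  1.01 -2.52]
hl 90 [ 0.44  0.81 -0.68  1.7   0.64  0.87  0.82]
hl -90 [-0.01  0.72  0.01  1.73 -0.01  0.7  -1.8 ]
hm 0 [ 0.35  0.61 -0.43  1.67  0.3   0.93 -0.42]
hm 180 [-0.59  0.93  1.16  1.72 -0.93  1.15 -2.52]
hm 90 [ 0.52  0.67 -0.7   1.66  0.5   1.    0.99]
hm -90 [ 0.08  0.58 -0.03  1.68  0.02  0.88 -1.76]
hu 0 [ 0.39  0.61 -0.36  1.68  0.26  0.9  -0.3 ]
hu 180 [-0.44  0.85  1.    1.73 -0.81  1.04 -2.52]
hu 90 [ 0.6   0.67 -0.67  1.67  0.49  0.97  1.09]
hu -90 [ 0.15  0.59 -0.01  1.69  0.01  0.85 -1.65]
hup 0 [ 0.41  0.55 -0.38  1.63  0.23  1.01 -0.27]
hup 180 [-0.49  0.83  1.13  1.68 -0.8   1.18 -2.52]
hup 90 [ 0.61  0.61 -0.69  1.62  0.43  1.08  1.14]
hup -90 [ 0.17  0.52 -0.03  1.64  0.02  0.98 -1.66]
g1 0 [ 0.49  0.77 -0.21  1.81  0.27  0.59 -0.12]
g1 180 [ 0.04  0.83  0.44  1.83 -0.59  0.61 -2.51]
g1 90 [ 0.71  0.83 -0.55  1.8   0.64  0.7   1.15]
g1 -90 [ 0.31  0.77  0.04  1.82 -0.06  0.55 -1.41]
g2 0 [ 0.51  0.71 -0.22  2.    0.31  0.47 -0.16]
g2 180 [ 0.1   0.74  0.35  2.02 -0.54  0.47 -2.51]
g2 90 [ 0.72  0.75 -0.5   1.99  0.65  0.57  1.12]
g2 -90 [ 0.33  0.7   0.03  2.01 -0.05  0.43 -1.4 ]
turn 0 [ 0.53  0.66 -0.24  1.99  0.3   0.52 -0.14]
turn 180 [ 0.07  0.71  0.4   2.02 -0.54  0.52 -2.51]
turn 90 [ 0.75  0.71 -0.54  1.98  0.61  0.62  1.15]
turn -90 [ 0.33  0.66  0.03  2.   -0.04  0.48 -1.4 ]
ins 0 [ 0.49  0.77 -0.21  1.83  0.27  0.57 -0.12]
ins 180 [ 0.05  0.82  0.43  1.85 -0.58  0.59 -2.51]
ins 90 [ 0.71  0.82 -0.54  1.82  0.64  0.69  1.15]
ins -90 [ 0.31  0.76  0.04  1.84 -0.05  0.54 -1.41]
push 0 [ 0.54  0.67 -0.22  2.1   0.35  0.41 -0.19]
push 180 [ 0.14  0.7   0.3   2.12 -0.52  0.4  -2.5 ]
push 90 [ 0.72  0.7  -0.47  2.09  0.66  0.5   1.1 ]
push -90 [ 0.35  0.67  0.03  2.11 -0.05  0.37 -1.39]
```

```bash
cat >> h.py <<'E'
from scipy.interpolate import CubicSpline
def path(n=9):
    s=np.r_[0,np.cumsum(np.hypot(*np.diff(GY,axis=0).T))]; return CubicSpline(s,GY)(np.linspace(0,s[-1],n+1))
def st(t=""):
    s=read_state(); e=ton(np.asarray(s["eef_pos"])); print(t,"t%.1f"%s["time"],"nest",e.round(1),"F",np.round(s["ft_force"],1),"gap %.1f"%s["finger_gap"],flush=True)
E
python3 - <<'E'
from h import *
movep(W(-26,212,150),ori(0)); st()
movel(W(-26,212,69),max_speed=120); st("at")
clamp(); st("grip")
for y,z in path()[1:]:
    movel(W(-26,y,z-19),max_speed=90); st()
c=camera("side"); cv2.imwrite("pics/s1.png",cv2.resize(c["image"][130:310,170:410],None,fx=2.5,fy=2.5))
E
```

```text
t2.4 nest [-25.8 210.7 150.1] F [-0.7 -0.1  0.2] gap 85.4
at t3.2 nest [-25.6 212.1  69.6] F [ 0.7 -0.2  0.3] gap 85.6
grip t3.9 nest [-24.6 212.   69.6] F [ 6.5 -1.6  0.2] gap 16.0
 t4.2 nest [-24.6 209.5  88.2] F [ 9.1 -2.4 -0.9] gap 15.6
 t4.6 nest [-24.7 206.1 106.5] F [ 9.1 -7.  -3.4] gap 16.0
 t4.9 nest [-24.7 201.8 124.7] F [ 9.6 -6.1 -4.3] gap 15.9
 t5.3 nest [-24.7 195.2 142.5] F [10.9 -2.2 -2. ] gap 15.6
 t5.7 nest [-24.6 184.3 158.2] F [10.6  3.8  2.2] gap 15.5
 t6.0 nest [-24.4 168.7 168. ] F [7.7 3.6 9.1] gap 15.6
 t6.4 nest [-24.  149.7 170.4] F [ 3.2  5.1 29.1] gap 15.9
 t6.7 nest [-23.8 128.4 166. ] F [-2.5 -6.4 38.8] gap 15.8
 t7.1 nest [-24.1 110.2 156.7] F [  0.7 -15.   25.6] gap 15.7
```

View pics/s1.png

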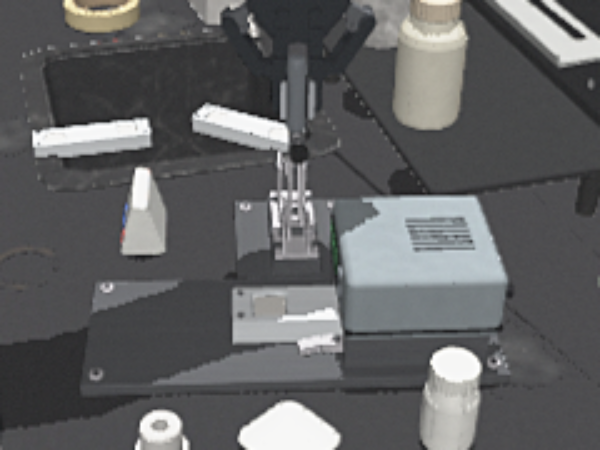

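The clamp arm and handle now stand upright near (295,110), and the slide hasn't moved. I release, back off and check the arm position by depth.

Run:
```python
from h import *
open_gripper(); movel(W(-25,113,225),max_speed=150); movep(W(-66,0,120),ori(-90)); st()
for n in("scene","side"):
    P=ton(cloud(camera(n))).reshape(-1,3)
    q=P[(P[:,0]>-52)&(P[:,0]<0)&(P[:,1]>40)&(P[:,1]<200)&(P[:,2]>82)&(P[:,2]<215)]
    for z in range(80,215,15):
        k=q[(q[:,2]>=z)&(q[:,2]<z+15)]
        if len(k)>2: print(n,z,len(k),np.percentile(k[:,:2],[2,98],axis=0).round(0).tolist())
    q=P[(P[:,0]>-110)&(P[:,0]<-30)&(abs(P[:,1])<40)&(P[:,2]>30)&(P[:,2]<40)]
    if len(q): print("slide",len(q),np.percentile(q,[1,99],axis=0).round(1).tolist())
```

```text
t9.6 nest [-65.9   0.6 119.8] F [0.2 0.8 0.6] gap 85.4
scene 80 106 [[-35.0, 101.0], [-17.0, 149.0]]
scene 95 99 [[-33.0, 103.0], [-19.0, 137.0]]
scene 110 73 [[-32.0, 105.0], [-22.0, 132.0]]
scene 125 117 [[-34.0, 86.0], [-21.0, 134.0]]
scene 140 88 [[-34.0, 87.0], [-22.0, 123.0]]
scene 155 56 [[-34.0, 108.0], [-20.0, 123.0]]
scene 170 58 [[-34.0, 107.0], [-24.0, 123.0]]
scene 185 70 [[-34.0, 107.0], [-20.0, 124.0]]
scene 200 30 [[-32.0, 108.0], [-21.0, 122.0]]
slide 329 [[-85.5, -21.5, 30.3], [-30.5, 23.8, 37.4]]
side 80 44 [[-35.0, 98.0], [-17.0, 142.0]]
side 95 30 [[-32.0, 98.0], [-18.0, 126.0]]
side 110 12 [[-32.0, 102.0], [-18.0, 107.0]]
side 125 51 [[-33.0, 82.0], [-18.0, 112.0]]
side 140 79 [[-34.0, 84.0], [-16.0, 114.0]]
side 155 43 [[-33.0, 103.0], [-19.0, 113.0]]
side 170 38 [[-32.0, 103.0], [-17.0, 112.0]]
side 185 17 [[-24.0, 103.0], [-17.0, 112.0]]
side 200 5 [[-20.0, 105.0], [-18.0, 113.0]]
slide 386 [[-83.7, -22.9, 30.4], [-30.7, 22.4, 37.4]]
```

Run:
```python
from h import *
movel(W(-66,0.5,15),max_speed=120,guard=15); st("down")
clamp(); st("grip")
movel(W(-196,0,15.5),max_speed=100); st("out")
open_gripper(); movel(W(-130,0,15),max_speed=120); clamp(); st("regrip")
print("plan",[inverse_kinematics(W(-130,0,40),ori(t)) is not None for t in(-90,0,90)])
c=camera("side"); cv2.imwrite("pics/s2.png",cv2.resize(c["image"][130:310,170:410],None,fx=2.5,fy=2.5))
P=ton(cloud(c)).reshape(-1,3);q=P[(P[:,0]>-260)&(P[:,0]<-5)&(abs(P[:,1])<30)&(P[:,2]>30)&(P[:,2]<39)]
print(np.percentile(q,[1,99],axis=0).round(1).tolist())
```

```text
down t10.7 nest [-65.6   0.4  15.7] F [ 0.1 -0.4 -0.4] gap 85.4
grip t11.2 nest [-65.8   0.5  15.6] F [-2.   0.9 10.7] gap 42.7
out t12.7 nest [-1.96e+02 -1.00e-01  1.56e+01] F [-1.5  0.7 10.8] gap 43.0
regrip t14.3 nest [-130.3    0.    15.3] F [-2.3  1.   8.5] gap 42.8
plan [True, True, True]
[[-213.8, -26.2, 30.3], [-46.6, 20.9, 37.6]]
```

View pics/s2.png

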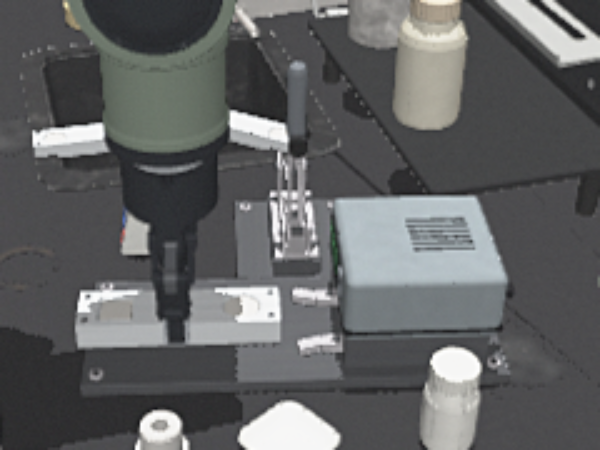

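The slide is fully out on the plate (80–280, 290–345), both samples are still in their cups, and it is gripped at its middle. Now I lift it slightly, turn it and set it down.

Run:
```python
from h import *
movel(W(-130,0,38),max_speed=60); st("up")
for t in(-45,0,45,90): movep(W(-133,0,38),ori(t)); st(t)
movel(W(-133,0,17),max_speed=50,guard=8); st("down")
c=camera("side"); cv2.imwrite("pics/s3.png",cv2.resize(c["image"][130:310,170:410],None,fx=2.5,fy=2.5))
P=ton(cloud(c)).reshape(-1,3);q=P[(P[:,0]>-260)&(P[:,0]<-5)&(abs(P[:,1])<30)&(P[:,2]>30)&(P[:,2]<39)]
print(np.percentile(q,[1,99],axis=0).round(1).tolist())
```

```text
up t14.9 nest [-1.299e+02 -1.000e-01  3.830e+01] F [ 0.4  0.4 -4. ] gap 42.9
-45 t15.5 nest [-133.2   -0.2   37.7] F [ 0.2  0.1 -4. ] gap 42.8
0 t16.2 nest [-1.332e+02  1.000e-01  3.780e+01] F [-0.7  0.  -3.4] gap 42.7
45 t16.9 nest [-1.331e+02  1.000e-01  3.790e+01] F [-0.1  0.2 -2.8] gap 42.6
90 t17.6 nest [-1.331e+02  1.000e-01  3.790e+01] F [ 0.2  0.1 -3.5] gap 43.1
down t18.1 nest [-133.     0.2   16.8] F [-0.3  0.2 -3.3] gap 42.9
[[-219.8, -25.0, 30.6], [-52.6, 22.3, 38.6]]
```

View pics/s3.png

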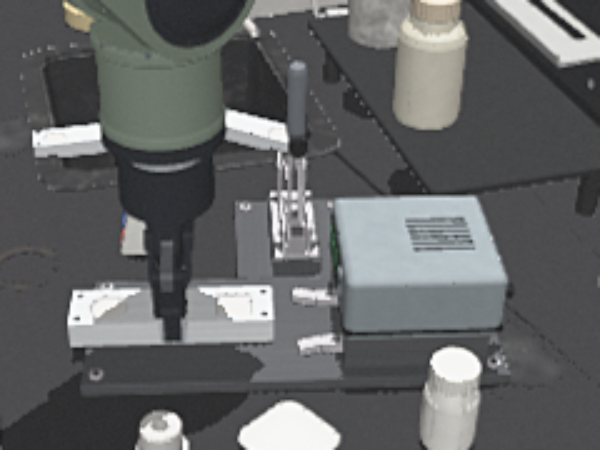

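The slide is turned, level, and held just above the plate at (70–273, 290–345). Next I insert it between the rails and push it home.

Run:
```python
from h import *
movel(W(-133,0.3,16.0),max_speed=40); st("low")
g=movel(W(-68,0.3,16.0),max_speed=60,guard=15); st(f"in {g}")
c=camera("side"); cv2.imwrite("pics/s4.png",cv2.resize(c["image"][130:310,170:410],None,fx=2.5,fy=2.5))
```

```text
low t18.4 nest [-133.     0.3   16.1] F [ 0.1 -0.2 -3.3] gap 42.5
in False t19.7 nest [-68.3   0.2  16. ] F [-0.1 -0.1 -3.3] gap 42.6
```

View pics/s4.png

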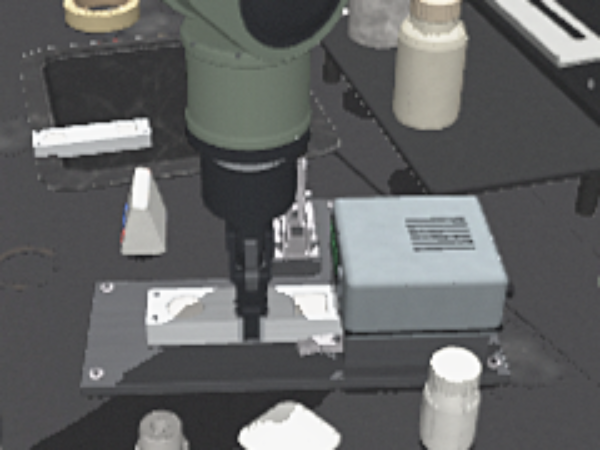

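Run:
```python
from h import *
movel(W(-68.3,0.3,14.3),max_speed=20,guard=3); st("rest")
open_gripper(); movel(W(-68,0.3,75)); movel(W(-190,0,75)); clamp(); movel(W(-190,0,18)); st("behind")
g=movel(W(-120,0,18),max_speed=60,guard=15); st(f"push {g}")
g=movel(W(-85,0,18),max_speed=30,guard=12); st(f"home {g}")
movel(W(-112,0,18)); movel(W(-150,0,120))
P=[ton(cloud(camera(n))).reshape(-1,3) for n in("scene","side")]
for p in P:
    q=p[(p[:,0]>-130)&(p[:,0]<-5)&(abs(p[:,1])<40)&(p[:,2]>30)&(p[:,2]<40)]; print(np.percentile(q,[1,99],axis=0).round(1).tolist())
st()
```

```text
rest t20.0 nest [-68.2   0.2  15.3] F [-6.2  1.3 16.9] gap 42.8
behind t23.3 nest [-189.9    0.3   18.3] F [-0.1  1.3  0.2] gap -0.1
push False t24.6 nest [-1.198e+02 -1.000e-01  1.810e+01] F [ 0.5  0.  -1.4] gap -0.2
home True t25.5 nest [-93.6   0.1  17.5] F [0.2 0.2 0.3] gap -0.1
[[-83.9, -21.4, 30.5], [-6.3, 23.5, 37.4]]
[[-83.6, -23.6, 30.4], [-6.1, 22.1, 37.4]]
 t26.7 nest [-150.1    0.2  119.2] F [ 0.1 -0.2 -0.7] gap -0.1
```

The slide is home: its outer end reads the same as at the start (-83.6 in the side view), and the stop was felt at TCP -93.6. Now I close the clamp.

Run:
```python
from h import *
open_gripper(); movel(W(-120,60,225),max_speed=250); movep(W(-25,112,228),ori(0)); st()
movel(W(-25,112,157),max_speed=120,guard=15); clamp(); st("grip")
for y,z in path()[-2::-1]:
    movel(W(-25,y,z-19),max_speed=90); st()
g=movel(W(-25,212,63),max_speed=40,guard=40); st(f"press {g}")
c=camera("side"); cv2.imwrite("pics/s5.png",cv2.resize(c["image"][130:310,170:410],None,fx=2.5,fy=2.5))
```

```text
t29.5 nest [-25.4 111.5 227.5] F [-0.3  0.1 -0.2] gap 85.2
grip t30.9 nest [-24.  112.  157.5] F [ 5.2 -1.2  0.4] gap 16.5
 t31.2 nest [-23.7 128.3 164.9] F [-1.7 -7.5 18.2] gap 16.7
 t31.6 nest [-24.1 148.5 168.8] F [ 2.4 -2.5  7. ] gap 16.5
 t31.9 nest [-24.3 167.5 167.1] F [ 4.7 -2.6  2.4] gap 16.6
 t32.3 nest [-24.2 184.9 158.4] F [3.6 3.9 9.3] gap 16.8
 t32.7 nest [-24.2 197.9 142.9] F [5.6 8.2 7.9] gap 16.8
 t33.0 nest [-24.3 205.3 124.9] F [5.  7.2 5.8] gap 17.1
 t33.4 nest [-24.4 209.5 106.5] F [6.5 8.5 3.6] gap 16.6
 t33.8 nest [-24.3 212.4  88. ] F [6.1 9.7 5.2] gap 16.8
 t34.1 nest [-24.3 214.6  69.2] F [7.1 7.1 1.8] gap 16.5
press False t34.4 nest [-24.3 214.9  63.4] F [7.5 9.5 1.7] gap 16.3
```

View pics/s5.png

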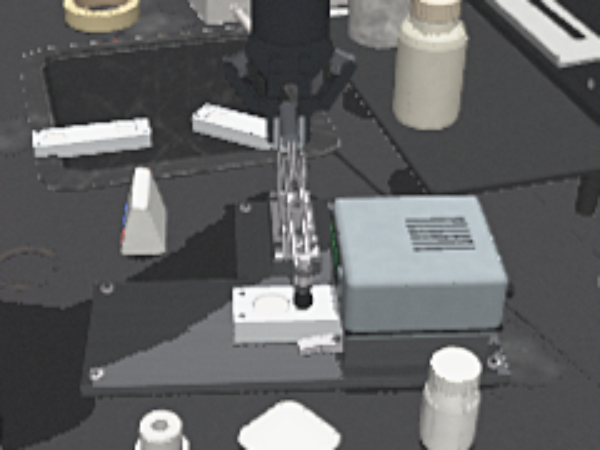

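The clamp foot is on the slide at (303,298) and the round sample is outside at (270,303). No clear end-of-travel force has shown yet, so I release and press the handle down from above with closed fingers.

Run:
```python
from h import *
def grip():
    for n in("scene","side"):
        p=ton(cloud(camera(n))).reshape(-1,3)
        q=p[(abs(p[:,0]+26)<14)&(p[:,1]>175)&(p[:,1]<250)&(p[:,2]>75)&(p[:,2]<150)]
        for a,b in((176,195),(200,220),(225,245)):
            k=q[(q[:,1]>a)&(q[:,1]<b)]
            if len(k)>2: print(n,a,len(k),"top",np.percentile(k[:,2],95).round(1),"ymax",k[:,1].max().round(1))
open_gripper(); movel(W(-25,215,150)); grip()
clamp(); movel(W(-25,222,108),max_speed=120); st("above")
g=movel(W(-25,222,78),max_speed=30,guard=45); st(f"press {g}")
movel(W(-25,222,150)); movel(W(-120,200,230),max_speed=250); st(); grip()
```

```text
scene 176 83 top 95.5 ymax 195.0
scene 200 83 top 95.0 ymax 219.4
scene 225 86 top 95.3 ymax 243.1
side 176 33 top 95.8 ymax 194.9
side 200 29 top 95.1 ymax 219.7
side 225 21 top 94.8 ymax 236.5
above t37.2 nest [-25.  222.2 108. ] F [ 0.3 -0.2 -0.2] gap -0.2
press False t38.4 nest [-24.2 223.7  79.9] F [-6.4  5.7 31.3] gap -0.3
 t39.7 nest [-119.4  199.8  229.2] F [-0.2 -0.  -0.2] gap -0.2
scene 176 82 top 95.5 ymax 195.0
scene 200 83 top 94.7 ymax 219.6
scene 225 86 top 94.7 ymax 243.2
side 176 33 top 95.9 ymax 194.7
side 200 29 top 95.6 ymax 220.0
side 225 22 top 95.2 ymax 239.7
```

Run:
```python
from h import *
cs={n:camera(n) for n in("scene","side")}
for n in cs:
  for t,c in(("init",np.load(n+"0.npz")),("now",cs[n])):
    p=ton(cloud(c)).reshape(-1,3); o=[]
    for a,b in((176,195),(200,220),(225,245)):
        k=p[(abs(p[:,0]+26)<14)&(p[:,1]>a)&(p[:,1]<b)&(p[:,2]>75)&(p[:,2]<150)]; o.append((len(k),np.percentile(k[:,2],[50,95]).round(1).tolist()))
    k=p[(abs(p[:,0]+26)<22)&(abs(p[:,1])<70)&(p[:,2]>42)&(p[:,2]<110)]; print(n,t,o,"arm",len(k),np.percentile(k[:,2],[10,50,90]).round(1))
    k=p[(p[:,0]>-110)&(p[:,0]<-5)&(abs(p[:,1])<40)&(p[:,2]>30)&(p[:,2]<38)]; print("  slide",np.percentile(k,[1,99],axis=0).round(1).tolist())
a=np.load("side0.npz")["image"][180:300,190:390];b=cs["side"]["image"][180:300,190:390]
cv2.imwrite("pics/s6.png",cv2.resize(np.vstack([a,b]),None,fx=2.5,fy=2.5)); st()
```

```text
scene init [(81, [91.5, 95.6]), (82, [91.0, 94.8]), (85, [89.6, 95.3])] arm 288 [49.4 64.7 73.1]
  slide [[-85.5, -20.9, 30.4], [-5.8, 23.4, 37.5]]
scene now [(85, [91.8, 95.6]), (84, [90.4, 95.3]), (86, [89.9, 94.9])] arm 282 [52.8 64.4 73.1]
  slide [[-84.0, -21.4, 30.3], [-5.6, 23.3, 37.6]]
side init [(31, [92.9, 95.9]), (30, [93.2, 95.1]), (19, [93.1, 95.9])] arm 176 [44.8 66.  75.2]
  slide [[-83.6, -22.8, 30.2], [-6.0, 22.7, 37.4]]
side now [(34, [93.4, 95.4]), (28, [92.7, 95.2]), (21, [92.7, 94.6])] arm 176 [45.2 66.  75. ]
  slide [[-83.7, -23.7, 30.3], [-6.0, 22.7, 37.6]]
 t39.9 nest [-119.7  200.3  228.8] F [ 0.3 -0.9 -0.4] gap -0.0
```

View pics/s6.png

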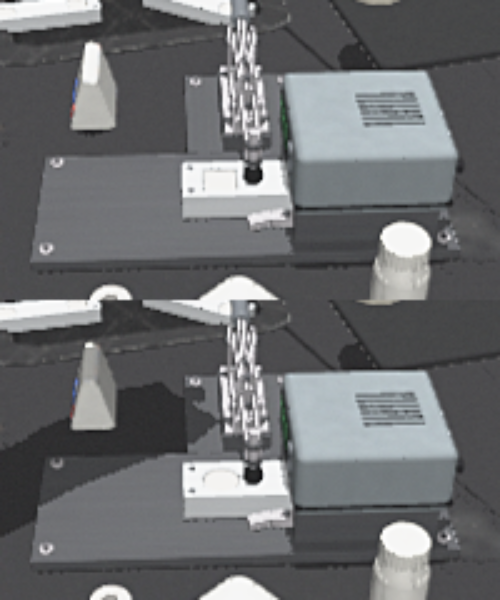

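The top half is the start and the bottom half is now. Clamp, handle and slide are in the same places to within 1–2 mm, with the round cup now outside at (222,480). I'm handing it in.

```bash
python3 -c "
from workcell import *
print(finish_job())"
```

```text
the job is handed in; nothing more can be done
None
```

I turned the slide end for end and pushed it home against the stop, with the square sample under the head. The clamp handle is down level as at the start, with its foot on the slide. I handed the job in at about 40 s; no verdict was returned, and I couldn't measure the foot's pressing force directly.

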